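Tap the clamping wedge home on the low casting mould

ROBOT

A 6-joint arm with a two-finger parallel gripper is mounted at the origin on the work surface. World frame = base frame: x ahead of the robot, y to its left, z up, the work surface at z = 0. Lengths are in mm, angles in rad, forces in N, time in s.
With the tool pointing down it reaches from about 350 to 975 mm from the base axis. Payload 7.1 kg.
Tool frame: the origin (TCP) lies between the finger pads; the fingertips stand 8 mm ahead of it and the grasp point (between the pads) lies 11 mm behind it; x points along the fingers, y is the direction in which the jaws open and shut, and the axes are right-handed (so a half turn about x gives the same grasp; the last joint's range is limited). The gripper opens to 88 mm and grips with 3 to 60 N. Pads are 20 mm wide; open, the fingers measure 115 mm over their backs; the gripper's body (75 mm by 178 mm) begins 61 mm behind the grasp point.
Start: joints at [1.167, 0.423, 1.63, -0, 1.089, -0.019], TCP at [234.576, 579.291, 202.075] pointing down, gripper open.
Joint ranges: [-3, 3], [-0.9, 2.11], [0.09, 2.58], [-1.31, 4.45], [0.11, 2.69], [-2.54, 2.54]. Speed limits (rad/s): [2.39, 2.39, 3.01, 3.14, 3.14, 3.14].

INTERFACE

Orientations are given as a rotation vector (axis times angle).
In Python, from workcell import ctrl gives the robot as it stands.
- The arm moves only by the tool apply_moves, never from a script. Its argument "increments" is a list of rows, each an object with "gripper": the opening in per cent of the stroke, from 0 (shut) to 100 (fully open); "delta_pos": the shift along the tool's x, y, z in cm, a list of three; "dr": the turn, a rotation vector about the tool's x, y, z in rad, a list of three. In form: [{"gripper": gripper, "delta_pos": [dx, dy, dz], "dr": [ax, ay, az]}, ...]. A call has exactly 5 rows; each row shifts and turns the commanded pose from where the row before left it, along the tool's axes as they then stand; what a row does not reach is not made up. A row lasts 1/12 s, in which the tool goes at most 41.7 mm and 7.16 degrees, less where a joint would pass 70% of its speed; a pose out of reach is approached as far as the arm can. A call with a gripper value outside its range is refused whole. The fingers move at their own pace and stop on an object; the grip force is fixed at half the most. Time passes only in rows, so rows that do not move let the fingers close, or fill a call up. It gives the time, the measured TCP pose, the force and the opening at its end, in the units of the state.
- ctrl.get_obs(): the state, without advancing time (a new reading comes with each control period).
- ctrl.get_image(name): name is "scene" or "top" or "wrist"; returns a dict with "img" (384x512x3 uint8, red, green, blue), "range_z" (384x512 float32, mm along the optical axis (not along the pixel's ray), 0 where there is no reading), "mtx" (3x3 intrinsics, pixels), "rvec" (rotation vector, rad) and "tvec" (3), from world to camera coordinates, as OpenCV has them. Camera axes: x right, y down, z forward; pixel columns grow to the right and rows downward; lengths in mm; the calibration is good to about 2 mm. A picture is of the moment at which its call begins.
- ctrl.close_job(): hands the job in, once; it reports no verdict.
The state is a dict: "t": time; "qpos": joint angles; "qvel": joint speeds; "joint_torque": joint torques, N m; "ee_pos": TCP position; "orientation": TCP orientation; "ft_force": force on the tool from outside, world axes, zero at the start; "moment": the same for the moment, N m; "width": finger opening in mm.
Only numpy, scipy, OpenCV 4.12 (cv2) and the standard library are available. Lean on these libraries where they do the work, as an engineer would, in place of code of your own. Each camera call takes 0.05 s, during which the arm holds its last target. There are 200 camera calls.

TASK

Pick up the wooden hand tamper by its handle and use it to tap down the wedge of the low, wide plaster mould until the wedge goes no further. Leave the wedge of the tall mould as it is, do not push on either wedge with the gripper, and finally stand the tamper upright on the bench.

Things in the scene. Friction and masses are not known exactly. Their poses are not given: they have to be found in the camera images.
- tamper_mid (a point): Wooden hand tamper, upright on the bench, 120 mm tall, 0.3 to 0.45 kg: round head (56 mm diameter, 45 mm high, flat underside), above it an upright round handle (26 mm diameter, 75 mm long). The point lies on its axis half-way up, 60 mm above the underside and 15 mm above the head's top. z axis: up along the handle.
- low_wedge: Wooden wedge, point down in the slot of the frame round the low, wide mould (mould and frame 85 mm high). Origin: centre of its flat top, 28 mm (x) by 60 mm (y); z up. Slides only down, about 8 N drag, stays where left; 18 to 35 mm to go, hard stop with its top 105 mm above the bench. Fixed frame 150 mm wide (y), from 45 mm behind the origin to 193 mm ahead (+x).
- tall_wedge: Similar wedge in the frame round the tall, narrow mould (90 mm wide, 120 mm high), to be left alone. Origin: centre of its flat top, 28 mm (x) by 60 mm (y), 158 to 175 mm above the bench; z up. Fixed frame 110 mm wide (y), from 45 mm behind the origin to 193 mm ahead (+x).
Mind the look-alikes: they are no part of the job. What is shaped like the part that bears tamper_mid but red is not meant.

How it is judged:
By the outcome, as a careful person would: the job done as asked, in the order asked, and still so for the second after the job is handed in, with the robot touching nothing.
It also fails if it takes over 51 s, if anything falls off the work surface, if the arm or the gripper's body presses on something with over 40 N, if the wrist force passes 120 N, or if a joint passes its speed limit or range.

## Working session

There is one attempt and no reset: what is moved stays moved. The work goes in short steps, Python scripts to look and compute and a tool call to move; the robot and the scene stay as the last step left them, time stands still between calls to the robot, and variables do not carry over. Pictures are saved under pics/ and viewed, about 8 in all and at most 12, crops included, and the job is handed in when it is done.

Besides the shell and the picture viewer there is one more tool, called after "Call:" by a JSON object that holds its "fn" and its "kwargs", one argument or row to a line. apply_moves: Moves the arm, as the interface text tells. Its arguments: {"type":"object","properties":{"increments":{"type":"array","items":{"type":"object","properties":{"gripper":{"type":"number"},"delta_pos":{"type":"array","items":{"type":"number"}},"dr":{"type":"array","items":{"type":"number"}}}}}},"required":["increments"]}

```bash
mkdir -p pics
cat > h.py <<'E'
import numpy as np,cv2
from workcell import ctrl
def cam(n):
    d=ctrl.get_image(n);R=cv2.Rodrigues(np.array(d['rvec'],float))[0];t=np.array(d['tvec'],float).ravel()
    K=np.array(d['mtx']);z=d['range_z'];v,u=np.mgrid[:z.shape[0],:z.shape[1]]
    P=np.stack([(u-K[0,2])/K[0,0]*z,(v-K[1,2])/K[1,1]*z,z],-1)
    W=(P-t)@R; W[z==0]=np.nan
    return d['img'],W,(K,R,t)
def save(n,img): cv2.imwrite('pics/'+n,img[...,::-1])
E
python3 - <<'E'
from h import *
o=ctrl.get_obs();print({k:np.round(v,3) for k,v in o.items()})
a,W,_=cam('top');b,W2,_=cam('scene')
np.savez('first.npz',a=a,W=W,b=b,W2=W2)
save('1top.png',a);save('1scene.png',b)
E
```

```text
{'t': np.float64(0.0), 'qpos': array([ 1.167,  0.424,  1.631, -0.   ,  1.089, -0.019]), 'qvel': array([-0.001, -0.002, -0.   ,  0.   ,  0.001, -0.001]), 'joint_torque': array([-0.0000e+00, -5.4462e+01, -2.7366e+01,  6.5000e-02,  2.3000e-02,
       -0.0000e+00]), 'ee_pos': array([234.356, 578.748, 201.306]), 'orientation': array([ 0.301,  1.55 , -0.303]), 'ft_force': array([ 0.285,  0.011, -0.065]), 'moment': array([0.01 , 0.017, 0.033]), 'width': np.float64(87.801)}
```

View pics/1top.png

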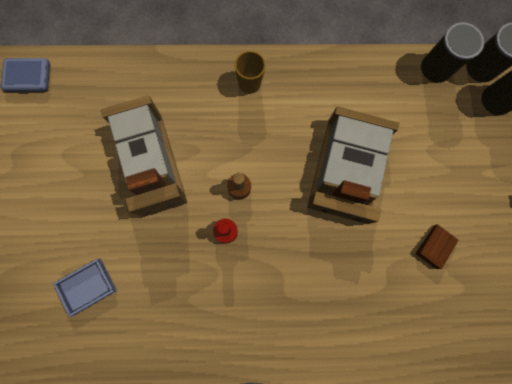

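View pics/1scene.png

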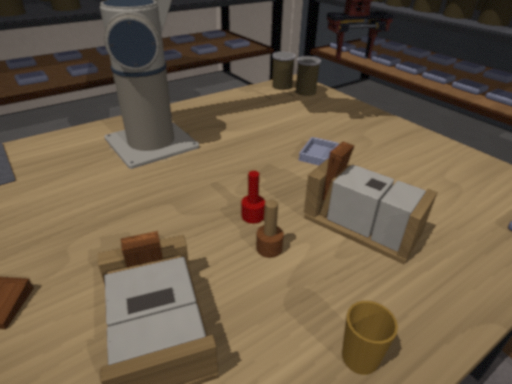

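The top view shows the wooden tamper at px (239,186), the red look-alike at (226,231), the low mould's wedge at (355,191) on the right and the tall mould's wedge at (143,181) on the left. The scene view agrees.

Run:
```python
from h import *
f=np.load('first.npz');a,W=f['a'],f['W']
for n,p in dict(tamp=(239,181),head=(239,190),red=(226,228),low=(355,191),tall=(143,181),lowmould=(360,155),lowfront=(365,120),cup=(250,65)).items(): print(n,a[p[1],p[0]],W[p[1],p[0]].round(1))
def box(name,u0,u1,v0,v1,zlo,zhi):
    w=W[v0:v1,u0:u1];c=a[v0:v1,u0:u1].astype(int)
    m=(w[...,2]>zlo)&(w[...,2]<zhi); q=w[m];r=cv2.minAreaRect(q[:,:2].astype(np.float32))
    print(name,m.sum(),q.mean(0).round(1),np.round(np.median(q,0),1),r)
box('handle',220,262,165,205,112,128)
box('head',220,262,165,205,38,52)
box('redhandle',205,245,212,250,112,128)
box('lowwedge',325,385,172,208,112,150)
box('lowframe',300,405,100,230,75,95)
box('tallwedge',120,170,160,200,150,185)
box('tallframe',95,190,90,220,105,130)
```

```text
tamp [128  98  54] [558.6  17.1 117.6]
head [70 41 20] [552.2  18.3  44.1]
red [135  25  14] [459.   45.1 119. ]
low [92 49 20] [ 531.6 -226.2  129.7]
tall [119  67  34] [549.7 205.  173. ]
lowmould [53 47 45] [ 621.3 -255.8   85.9]
lowfront [117  87  49] [ 704.8 -273.5   83.3]
cup [42 30 13] [866.7 -12.2  37.8]
handle 111 [564.5  19.6 118.3] [564.8  19.2 118.3] ((564.2119140625, 20.22370147705078), (23.46773338317871, 23.42168617248535), 88.99408721923828)
head 279 [559.4  19.5  43.5] [557.3  18.4  43.6] ((563.27197265625, 19.447391510009766), (50.7581787109375, 54.238929748535156), 4.911125659942627)
redhandle 119 [460.3  52.5 118.6] [460.9  53.3 118.6] ((460.4034423828125, 52.41654968261719), (23.01651382446289, 23.144502639770508), 88.84978485107422)
lowwedge 441 [ 533.6 -225.   128.9] [ 533.4 -224.8  130.1] ((535.0203247070312, -226.52145385742188), (61.108394622802734, 28.752477645874023), 74.30110931396484)
lowframe 5287 [ 611.  -246.8   83.2] [ 614.4 -247.2   83.3] ((606.638427734375, -247.00051879882812), (150.12718200683594, 238.56121826171875), 73.83252716064453)
tallwedge 536 [553.2 207.8 170.9] [553.2 207.6 172.9] ((555.1630249023438, 209.5836181640625), (29.042957305908203, 60.41936492919922), 16.863059997558594)
tallframe 4116 [631.8 231.6 118.4] [637.1 232.  118.7] ((625.9774169921875, 231.62289428710938), (238.68443298339844, 110.27755737304688), 17.274309158325195)
```

```bash
cat >> h.py <<'E'
def pose():
    o=ctrl.get_obs();return o,np.array(o['ee_pos']),cv2.Rodrigues(np.array(o['orientation'],float))[0]
def go(x,y,z):
    o,p,R=pose();d=np.array([x,y,z])-p
    print('t',round(o['t'],2),'p',p.round(1),'tool delta cm',(R.T@d/10).round(2),'w',round(o['width'],1),'F',np.round(o['ft_force'],1))
E
python3 - <<'E'
from h import *
print(pose()[2].round(3)); go(564,20,215)
E
```

```text
[[-0.001  0.375  0.927]
 [-0.001  0.927 -0.375]
 [-1.    -0.001 -0.   ]]
t 0.1 p [234.4 578.8 201.4] tool delta cm [ -1.31 -39.42  51.53] w 87.8 F [ 0.2 -0.  -0.5]
```

Call:
{"fn": "apply_moves", "kwargs": {
  "increments": [
    {"gripper": 100, "delta_pos": [-1.3, -1.4, 1.8], "dr": [0, 0, 0]},
    {"gripper": 100, "delta_pos": [0, -2.0, 2.6], "dr": [0, 0, 0]},
    {"gripper": 100, "delta_pos": [0, -2.0, 2.6], "dr": [0, 0, 0]},
    {"gripper": 100, "delta_pos": [0, -2.0, 2.6], "dr": [0, 0, 0]},
    {"gripper": 100, "delta_pos": [0, -2.0, 2.6], "dr": [0, 0, 0]}
  ]
}}

```text
t: 0.52
ee_pos: [312.6, 444.9, 214.8]
orientation: [0.301, 1.55, -0.302]
ft_force: [0.1, 0.5, 0.3]
width: 87.9
```

Call:
{"fn": "apply_moves", "kwargs": {
  "increments": [
    {"gripper": 100, "delta_pos": [0, -2.0, 2.6], "dr": [0, 0, 0]},
    {"gripper": 100, "delta_pos": [0, -2.0, 2.6], "dr": [0, 0, 0]},
    {"gripper": 100, "delta_pos": [0, -2.0, 2.6], "dr": [0, 0, 0]},
    {"gripper": 100, "delta_pos": [0, -2.0, 2.6], "dr": [0, 0, 0]},
    {"gripper": 100, "delta_pos": [0, -2.0, 2.6], "dr": [0, 0, 0]}
  ]
}}

```text
t: 0.93
ee_pos: [395.7, 303.3, 214.9]
orientation: [0.301, 1.55, -0.302]
ft_force: [0.0, -0.3, 0.0]
width: 88.0
```

Call:
{"fn": "apply_moves", "kwargs": {
  "increments": [
    {"gripper": 100, "delta_pos": [0, -2.0, 2.6], "dr": [0, 0, 0]},
    {"gripper": 100, "delta_pos": [0, -2.0, 2.6], "dr": [0, 0, 0]},
    {"gripper": 100, "delta_pos": [0, -2.0, 2.6], "dr": [0, 0, 0]},
    {"gripper": 100, "delta_pos": [0, -2.0, 2.6], "dr": [0, 0, 0]},
    {"gripper": 100, "delta_pos": [0, -2.0, 2.6], "dr": [0, 0, 0]}
  ]
}}

```text
t: 1.35
ee_pos: [478.6, 161.8, 214.9]
orientation: [0.302, 1.55, -0.302]
ft_force: [0.8, 0.1, -0.1]
width: 87.6
```

Call:
{"fn": "apply_moves", "kwargs": {
  "increments": [
    {"gripper": 100, "delta_pos": [0, -2.0, 2.6], "dr": [0, 0, 0]},
    {"gripper": 100, "delta_pos": [0, -2.0, 2.6], "dr": [0, 0, 0]},
    {"gripper": 100, "delta_pos": [0, -2.0, 2.6], "dr": [0, 0, 0]},
    {"gripper": 100, "delta_pos": [0, -2.0, 2.6], "dr": [0, 0, 0]},
    {"gripper": 100, "delta_pos": [0, 0, 0], "dr": [0, 0, 0]}
  ]
}}

```text
t: 1.77
ee_pos: [547.1, 46.2, 215.0]
orientation: [0.304, 1.548, -0.305]
ft_force: [0.5, -0.6, 0.4]
width: 87.8
```

Run:
```python
from h import *
a,W,_=cam('wrist'); save('2wrist.png',a)
w=W; m=(w[...,2]>110)&(w[...,2]<128)&(np.hypot(w[...,0]-564,w[...,1]-20)<35)
q=w[m].astype(np.float32); print(m.sum(),q[:,2].mean() if len(q) else 0,cv2.minEnclosingCircle(q[:,:2]) if len(q) else 0)
m=(w[...,2]>38)&(w[...,2]<50)&(np.hypot(w[...,0]-564,w[...,1]-20)<45)
q=w[m].astype(np.float32); print(m.sum(),cv2.minEnclosingCircle(q[:,:2]) if len(q) else 0)
go(564,20,215); print(pose()[2].round(3))
```

```text
Traceback (most recent call last):
cv2.error: OpenCV(4.12.0) /io/opencv/modules/imgproc/src/shapedescr.cpp:201: error: (-215:Assertion failed) count >= 0 && (depth == CV_32F || depth == CV_32S) in function 'minEnclosingCircle'
```

View pics/2wrist.png

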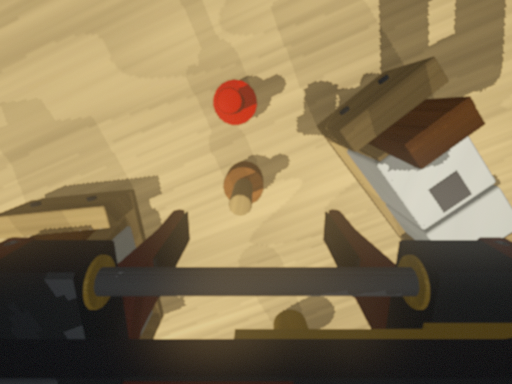

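The wrist view shows the tamper at px (241,190) between the fingers, the red one at (234,101) and the tall mould on the right. Fix the contiguous-array bug and measure.

Run:
```python
from h import *
a,W,_=cam('wrist')
for lo,hi,r in((110,128,35),(38,50,45)):
    m=(W[...,2]>lo)&(W[...,2]<hi)&(np.hypot(W[...,0]-564,W[...,1]-20)<r)
    q=np.ascontiguousarray(W[m],dtype=np.float32); print(len(q),q.mean(0) if len(q) else 0,cv2.minEnclosingCircle(q[:,:2].copy()) if len(q) else 0)
print(W[205,240],W[180,240])
go(564,20,215)
```

```text
431 [566.25934   20.987846 118.47572 ] ((567.2673950195312, 20.4576358795166), 12.678768157958984)
773 [561.0991    24.335596  44.067387] ((567.4756469726562, 20.574970245361328), 27.818574905395508)
[565.50517597  22.28476739 119.0649452 ] [555.57067788  21.89640955  44.66362509]
t 1.87 p [544.6  49.3 214.6] tool delta cm [-0.04 -1.98  2.91] w 87.7 F [-0.1 -0.   0.5]
```

Call:
{"fn": "apply_moves", "kwargs": {
  "increments": [
    {"gripper": 100, "delta_pos": [0, -0.94, 1.53], "dr": [0, 0, 0]},
    {"gripper": 100, "delta_pos": [0, -0.94, 1.53], "dr": [0, 0, 0]},
    {"gripper": 100, "delta_pos": [0, 0, 0], "dr": [0, 0, 0]},
    {"gripper": 100, "delta_pos": [2.0, 0, 0], "dr": [0, 0, 0]},
    {"gripper": 100, "delta_pos": [2.0, 0, 0], "dr": [0, 0, 0]}
  ]
}}

```text
t: 2.28
ee_pos: [566.1, 22.6, 175.6]
orientation: [0.302, 1.548, -0.301]
ft_force: [-0.8, 1.0, -0.7]
width: 87.4
```

Call:
{"fn": "apply_moves", "kwargs": {
  "increments": [
    {"gripper": 100, "delta_pos": [2.5, 0, 0], "dr": [0, 0, 0]},
    {"gripper": 100, "delta_pos": [2.5, 0, 0], "dr": [0, 0, 0]},
    {"gripper": 100, "delta_pos": [2.5, 0, 0], "dr": [0, 0, 0]},
    {"gripper": 100, "delta_pos": [1.5, 0, 0], "dr": [0, 0, 0]},
    {"gripper": 100, "delta_pos": [0, 0, 0], "dr": [0, 0, 0]}
  ]
}}

```text
t: 2.7
ee_pos: [562.4, 22.8, 81.9]
orientation: [0.3, 1.556, -0.302]
ft_force: [-0.8, -0.4, 0.6]
width: 88.1
```

Call:
{"fn": "apply_moves", "kwargs": {
  "increments": [
    {"gripper": 20, "delta_pos": [0, 0, 0], "dr": [0, 0, 0]},
    {"gripper": 20, "delta_pos": [0, 0, 0], "dr": [0, 0, 0]},
    {"gripper": 10, "delta_pos": [0, 0, 0], "dr": [0, 0, 0]},
    {"gripper": 0, "delta_pos": [0, 0, 0], "dr": [0, 0, 0]},
    {"gripper": 0, "delta_pos": [0, 0, 0], "dr": [0, 0, 0]}
  ]
}}

```text
t: 3.12
ee_pos: [566.6, 21.4, 86.1]
orientation: [0.302, 1.548, -0.302]
ft_force: [-0.9, -0.3, 0.4]
width: 57.9
```

Call:
{"fn": "apply_moves", "kwargs": {
  "increments": [
    {"gripper": 0, "delta_pos": [0, 0, 0], "dr": [0, 0, 0]},
    {"gripper": 0, "delta_pos": [0, 0, 0], "dr": [0, 0, 0]},
    {"gripper": 0, "delta_pos": [0, 0, 0], "dr": [0, 0, 0]},
    {"gripper": 0, "delta_pos": [0, 0, 0], "dr": [0, 0, 0]},
    {"gripper": 0, "delta_pos": [0, 0, 0], "dr": [0, 0, 0]}
  ]
}}

```text
t: 3.53
ee_pos: [565.9, 21.1, 85.1]
orientation: [0.302, 1.55, -0.302]
ft_force: [0.0, -0.8, 0.6]
width: 25.6
```

Call:
{"fn": "apply_moves", "kwargs": {
  "increments": [
    {"gripper": 0, "delta_pos": [0, 0, 0], "dr": [0, 0, 0]},
    {"gripper": 0, "delta_pos": [-0.5, 0, 0], "dr": [0, 0, 0]},
    {"gripper": 0, "delta_pos": [-1.5, 0, 0], "dr": [0, 0, 0]},
    {"gripper": 0, "delta_pos": [-2, 0, 0], "dr": [0, 0, 0]},
    {"gripper": 0, "delta_pos": [-2, 0, 0], "dr": [0, 0, 0]}
  ]
}}

```text
t: 3.95
ee_pos: [565.0, 21.4, 145.1]
orientation: [0.302, 1.552, -0.302]
ft_force: [0.5, 0.0, -2.7]
width: 25.4
```

Call:
{"fn": "apply_moves", "kwargs": {
  "increments": [
    {"gripper": 0, "delta_pos": [-2, 0, 0], "dr": [0, 0, 0]},
    {"gripper": 0, "delta_pos": [-2, 0, 0], "dr": [0, 0, 0]},
    {"gripper": 0, "delta_pos": [-2, 0, 0], "dr": [0, 0, 0]},
    {"gripper": 0, "delta_pos": [-2, 0, 0], "dr": [0, 0, 0]},
    {"gripper": 0, "delta_pos": [-2, 0, 0], "dr": [0, 0, 0]}
  ]
}}

```text
t: 4.37
ee_pos: [565.3, 21.4, 245.9]
orientation: [0.302, 1.551, -0.302]
ft_force: [0.7, 0.0, -4.6]
width: 25.4
```

Call:
{"fn": "apply_moves", "kwargs": {
  "increments": [
    {"gripper": 0, "delta_pos": [0, -1.1, 0.4], "dr": [0, 0, 0]},
    {"gripper": 0, "delta_pos": [0, -2, 0.5], "dr": [0, 0, 0]},
    {"gripper": 0, "delta_pos": [0, -2, 0.5], "dr": [0, 0, 0]},
    {"gripper": 0, "delta_pos": [0, -2, 0.5], "dr": [0, 0, 0]},
    {"gripper": 0, "delta_pos": [0, -2, 0.5], "dr": [0, 0, 0]}
  ]
}}

```text
t: 4.78
ee_pos: [552.8, -73.5, 243.6]
orientation: [0.302, 1.552, -0.302]
ft_force: [0.5, 0.2, -3.1]
width: 25.3
```

Call:
{"fn": "apply_moves", "kwargs": {
  "increments": [
    {"gripper": 0, "delta_pos": [0, -2, 0.5], "dr": [0, 0, 0]},
    {"gripper": 0, "delta_pos": [0, -2, 0.5], "dr": [0, 0, 0]},
    {"gripper": 0, "delta_pos": [0, -2, 0.5], "dr": [0, 0, 0]},
    {"gripper": 0, "delta_pos": [0, -2, 0.5], "dr": [0, 0, 0]},
    {"gripper": 0, "delta_pos": [0, -2, 0.5], "dr": [0, 0, 0]}
  ]
}}

```text
t: 5.2
ee_pos: [538.3, -175.6, 243.5]
orientation: [0.302, 1.552, -0.302]
ft_force: [1.2, 0.6, -3.8]
width: 25.3
```

Call:
{"fn": "apply_moves", "kwargs": {
  "increments": [
    {"gripper": 0, "delta_pos": [0, -2, 0.5], "dr": [0, 0, 0]},
    {"gripper": 0, "delta_pos": [0, -2, 0.5], "dr": [0, 0, 0]},
    {"gripper": 0, "delta_pos": [0, -1, 0.5], "dr": [0, 0, 0]},
    {"gripper": 0, "delta_pos": [0, 0, 0], "dr": [0, 0, 0]},
    {"gripper": 0, "delta_pos": [0, 0, 0], "dr": [0, 0, 0]}
  ]
}}

```text
t: 5.62
ee_pos: [534.3, -226.2, 244.2]
orientation: [0.304, 1.551, -0.302]
ft_force: [0.9, -0.1, -2.8]
width: 24.9
```

Run:
```python
from h import *
a,W,_=cam('wrist'); s,Ws,_=cam('scene'); save('3.png',np.hstack([s,a])[:, :]) if 0 else save('3.png',cv2.resize(np.vstack([s,a]),(400,600)))
m=(W[...,2]>112)&(W[...,2]<150)&(np.hypot(W[...,0]-535,W[...,1]+226)<50)
print(m.sum()); go(535,-226.5,245)
```

```text
123
t 5.72 p [ 534.6 -225.2  244.6] tool delta cm [-0.04 -0.1   0.09] w 24.8 F [-0.6 -0.5 -3.2]
```

View pics/3.png

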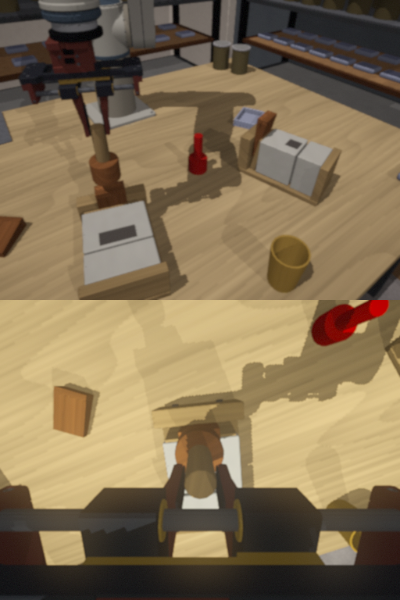

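The scene half shows the tamper held upright above the low wedge at px (105,170); the tall wedge is untouched. Now press down in small steps.

Call:
{"fn": "apply_moves", "kwargs": {
  "increments": [
    {"gripper": 0, "delta_pos": [1.2, -0.1, 0], "dr": [0, 0, 0]},
    {"gripper": 0, "delta_pos": [1.0, 0, 0], "dr": [0, 0, 0]},
    {"gripper": 0, "delta_pos": [0.4, 0, 0], "dr": [0, 0, 0]},
    {"gripper": 0, "delta_pos": [0.2, 0, 0], "dr": [0, 0, 0]},
    {"gripper": 0, "delta_pos": [0.2, 0, 0], "dr": [0, 0, 0]}
  ]
}}

```text
t: 6.13
ee_pos: [534.8, -226.8, 215.3]
orientation: [0.301, 1.549, -0.301]
ft_force: [-0.9, 0.9, 4.6]
width: 25.4
```

Call:
{"fn": "apply_moves", "kwargs": {
  "increments": [
    {"gripper": 0, "delta_pos": [0.2, 0, 0], "dr": [0, 0, 0]},
    {"gripper": 0, "delta_pos": [0.2, 0, 0], "dr": [0, 0, 0]},
    {"gripper": 0, "delta_pos": [0.2, 0, 0], "dr": [0, 0, 0]},
    {"gripper": 0, "delta_pos": [0.2, 0, 0], "dr": [0, 0, 0]},
    {"gripper": 0, "delta_pos": [0.2, 0, 0], "dr": [0, 0, 0]}
  ]
}}

```text
t: 6.55
ee_pos: [535.0, -227.0, 205.9]
orientation: [0.302, 1.548, -0.302]
ft_force: [-1.6, 0.3, 5.4]
width: 25.2
```

Call:
{"fn": "apply_moves", "kwargs": {
  "increments": [
    {"gripper": 0, "delta_pos": [0.2, 0, 0], "dr": [0, 0, 0]},
    {"gripper": 0, "delta_pos": [0.2, 0, 0], "dr": [0, 0, 0]},
    {"gripper": 0, "delta_pos": [0.2, 0, 0], "dr": [0, 0, 0]},
    {"gripper": 0, "delta_pos": [0.2, 0, 0], "dr": [0, 0, 0]},
    {"gripper": 0, "delta_pos": [0.2, 0, 0], "dr": [0, 0, 0]}
  ]
}}

```text
t: 6.97
ee_pos: [534.9, -227.1, 195.9]
orientation: [0.302, 1.548, -0.302]
ft_force: [-0.5, 1.2, 4.9]
width: 25.0
```

Call:
{"fn": "apply_moves", "kwargs": {
  "increments": [
    {"gripper": 0, "delta_pos": [0.1, 0, 0], "dr": [0, 0, 0]},
    {"gripper": 0, "delta_pos": [0.1, 0, 0], "dr": [0, 0, 0]},
    {"gripper": 0, "delta_pos": [0.1, 0, 0], "dr": [0, 0, 0]},
    {"gripper": 0, "delta_pos": [0.1, 0, 0], "dr": [0, 0, 0]},
    {"gripper": 0, "delta_pos": [0.1, 0, 0], "dr": [0, 0, 0]}
  ]
}}

```text
t: 7.38
ee_pos: [534.6, -227.0, 190.2]
orientation: [0.302, 1.549, -0.302]
ft_force: [-0.9, 2.0, 3.6]
width: 25.5
```

Call:
{"fn": "apply_moves", "kwargs": {
  "increments": [
    {"gripper": 0, "delta_pos": [0.1, 0, 0], "dr": [0, 0, 0]},
    {"gripper": 0, "delta_pos": [0.05, 0, 0], "dr": [0, 0, 0]},
    {"gripper": 0, "delta_pos": [0.05, 0, 0], "dr": [0, 0, 0]},
    {"gripper": 0, "delta_pos": [0, 0, 0], "dr": [0, 0, 0]},
    {"gripper": 0, "delta_pos": [0, 0, 0], "dr": [0, 0, 0]}
  ]
}}

```text
t: 7.8
ee_pos: [535.5, -227.7, 189.8]
orientation: [0.301, 1.547, -0.303]
ft_force: [-3.0, -0.0, 14.8]
width: 25.3
```

Call:
{"fn": "apply_moves", "kwargs": {
  "increments": [
    {"gripper": 0, "delta_pos": [0.05, 0, 0], "dr": [0, 0, 0]},
    {"gripper": 0, "delta_pos": [0.05, 0, 0], "dr": [0, 0, 0]},
    {"gripper": 0, "delta_pos": [0, 0, 0], "dr": [0, 0, 0]},
    {"gripper": 0, "delta_pos": [0, 0, 0], "dr": [0, 0, 0]},
    {"gripper": 0, "delta_pos": [0, 0, 0], "dr": [0, 0, 0]}
  ]
}}

```text
t: 8.22
ee_pos: [536.0, -228.1, 189.7]
orientation: [0.301, 1.545, -0.303]
ft_force: [-3.7, 0.5, 19.3]
width: 25.3
```

At 19 N the wedge doesn't move any further: it is on the hard stop. Lift, and carry back.

Call:
{"fn": "apply_moves", "kwargs": {
  "increments": [
    {"gripper": 0, "delta_pos": [-0.5, 0, 0], "dr": [0, 0, 0]},
    {"gripper": 0, "delta_pos": [-1.5, 0, 0], "dr": [0, 0, 0]},
    {"gripper": 0, "delta_pos": [-2, 0, 0], "dr": [0, 0, 0]},
    {"gripper": 0, "delta_pos": [-1.5, 0, 0], "dr": [0, 0, 0]},
    {"gripper": 0, "delta_pos": [-0.5, 0, 0], "dr": [0, 0, 0]}
  ]
}}

```text
t: 8.63
ee_pos: [535.1, -227.5, 248.4]
orientation: [0.301, 1.548, -0.302]
ft_force: [0.8, -0.3, -2.5]
width: 25.2
```

Call:
{"fn": "apply_moves", "kwargs": {
  "increments": [
    {"gripper": 0, "delta_pos": [0, 1.1, -0.4], "dr": [0, 0, 0]},
    {"gripper": 0, "delta_pos": [0, 2, -0.5], "dr": [0, 0, 0]},
    {"gripper": 0, "delta_pos": [0, 2, -0.5], "dr": [0, 0, 0]},
    {"gripper": 0, "delta_pos": [0, 2, -0.5], "dr": [0, 0, 0]},
    {"gripper": 0, "delta_pos": [0, 2, -0.5], "dr": [0, 0, 0]}
  ]
}}

```text
t: 9.05
ee_pos: [545.2, -131.8, 245.1]
orientation: [0.303, 1.553, -0.302]
ft_force: [1.0, 0.3, -3.9]
width: 24.8
```

Call:
{"fn": "apply_moves", "kwargs": {
  "increments": [
    {"gripper": 0, "delta_pos": [0, 2, -0.5], "dr": [0, 0, 0]},
    {"gripper": 0, "delta_pos": [0, 2, -0.5], "dr": [0, 0, 0]},
    {"gripper": 0, "delta_pos": [0, 2, -0.5], "dr": [0, 0, 0]},
    {"gripper": 0, "delta_pos": [0, 2, -0.5], "dr": [0, 0, 0]},
    {"gripper": 0, "delta_pos": [0, 2, -0.5], "dr": [0, 0, 0]}
  ]
}}

```text
t: 9.47
ee_pos: [559.5, -29.8, 245.1]
orientation: [0.302, 1.553, -0.302]
ft_force: [0.0, -0.7, -3.5]
width: 25.1
```

Call:
{"fn": "apply_moves", "kwargs": {
  "increments": [
    {"gripper": 0, "delta_pos": [0, 2, -0.5], "dr": [0, 0, 0]},
    {"gripper": 0, "delta_pos": [0, 2, -0.5], "dr": [0, 0, 0]},
    {"gripper": 0, "delta_pos": [0, 1, -0.5], "dr": [0, 0, 0]},
    {"gripper": 0, "delta_pos": [0, 0, 0], "dr": [0, 0, 0]},
    {"gripper": 0, "delta_pos": [0, 0, 0], "dr": [0, 0, 0]}
  ]
}}

```text
t: 9.88
ee_pos: [564.7, 20.7, 246.0]
orientation: [0.3, 1.551, -0.301]
ft_force: [0.1, 0.4, -2.5]
width: 25.1
```

Run:
```python
from h import *
a,W,_=cam('top'); s,Ws,_=cam('scene'); w,Ww,_=cam('wrist')
save('4.png',cv2.resize(np.vstack([s,a]),(400,600)))
for n,x,y,lo,hi in(('low',535,-226.5,95,150),('tall',555,209.5,150,185)):
  for V in(W,Ws):
    d=V[...,:2]-[x,y]; m=(np.hypot(d[...,0],d[...,1])<12)&(V[...,2]>lo)&(V[...,2]<hi);print(n,m.sum(),np.median(V[m][:,2]) if m.any() else None)
# held tamper: axis from scene depth
for V in(Ws,):
  for lo,hi in((75,90),(90,105),(105,118),(125,140),(62,75)):
    d=V[...,:2]-[566,21]; m=(np.hypot(d[...,0],d[...,1])<40)&(V[...,2]>lo)&(V[...,2]<hi);print(lo,m.sum(),V[m].mean(0).round(1),V[m].min(0).round(1),V[m].max(0).round(1)) if m.any() else 0
go(566,21,85.5)
print(pose()[2].round(3))
```

```text
low 91 103.49142063983467
low 113 105.4540587271876
tall 0 None
tall 53 174.5160121015361
t 10.03 p [565.3  19.5 246.8] tool delta cm [16.12  0.18  0.02] w 25.3 F [ 0.9  0.1 -3.2]
[[-0.001  0.376  0.927]
 [-0.     0.927 -0.376]
 [-1.    -0.001 -0.   ]]
```

View pics/4.png

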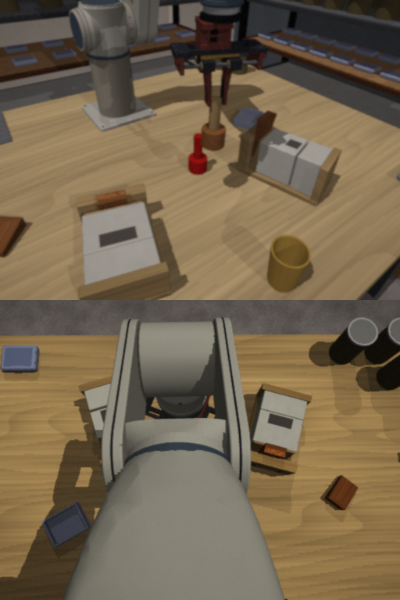

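The scene half shows the low wedge down (105 mm), the tall one unchanged, and the tamper held upright at px (213,125). Place it.

Call:
{"fn": "apply_moves", "kwargs": {
  "increments": [
    {"gripper": 0, "delta_pos": [2, 0, 0], "dr": [0, 0, 0]},
    {"gripper": 0, "delta_pos": [3, 0, 0], "dr": [0, 0, 0]},
    {"gripper": 0, "delta_pos": [3, 0, 0], "dr": [0, 0, 0]},
    {"gripper": 0, "delta_pos": [3, 0, 0], "dr": [0, 0, 0]},
    {"gripper": 0, "delta_pos": [2, 0, 0], "dr": [0, 0, 0]}
  ]
}}

```text
t: 10.45
ee_pos: [564.2, 19.2, 114.6]
orientation: [0.303, 1.552, -0.304]
ft_force: [-1.4, 0.1, -3.7]
width: 25.4
```

Call:
{"fn": "apply_moves", "kwargs": {
  "increments": [
    {"gripper": 0, "delta_pos": [1.5, 0, 0], "dr": [0, 0, 0]},
    {"gripper": 0, "delta_pos": [0.7, 0, 0], "dr": [0, 0, 0]},
    {"gripper": 0, "delta_pos": [0.3, 0, 0], "dr": [0, 0, 0]},
    {"gripper": 0, "delta_pos": [0.1, 0, 0], "dr": [0, 0, 0]},
    {"gripper": 0, "delta_pos": [0, 0, 0], "dr": [0, 0, 0]}
  ]
}}

```text
t: 10.87
ee_pos: [566.3, 20.1, 91.8]
orientation: [0.302, 1.548, -0.302]
ft_force: [-0.7, -0.4, -3.4]
width: 25.2
```

Call:
{"fn": "apply_moves", "kwargs": {
  "increments": [
    {"gripper": 0, "delta_pos": [0.1, 0, 0], "dr": [0, 0, 0]},
    {"gripper": 0, "delta_pos": [0.1, 0, 0], "dr": [0, 0, 0]},
    {"gripper": 0, "delta_pos": [0.05, 0, 0], "dr": [0, 0, 0]},
    {"gripper": 0, "delta_pos": [0, 0, 0], "dr": [0, 0, 0]},
    {"gripper": 0, "delta_pos": [0, 0, 0], "dr": [0, 0, 0]}
  ]
}}

```text
t: 11.28
ee_pos: [565.7, 20.4, 88.8]
orientation: [0.302, 1.549, -0.302]
ft_force: [0.5, 0.1, -3.0]
width: 25.2
```

Call:
{"fn": "apply_moves", "kwargs": {
  "increments": [
    {"gripper": 0, "delta_pos": [0.1, 0, 0], "dr": [0, 0, 0]},
    {"gripper": 0, "delta_pos": [0.1, 0, 0], "dr": [0, 0, 0]},
    {"gripper": 0, "delta_pos": [0.05, 0, 0], "dr": [0, 0, 0]},
    {"gripper": 0, "delta_pos": [0.05, 0, 0], "dr": [0, 0, 0]},
    {"gripper": 0, "delta_pos": [0, 0, 0], "dr": [0, 0, 0]}
  ]
}}

```text
t: 11.7
ee_pos: [565.4, 20.4, 85.4]
orientation: [0.302, 1.55, -0.302]
ft_force: [-0.5, 0.3, -3.2]
width: 25.5
```

Call:
{"fn": "apply_moves", "kwargs": {
  "increments": [
    {"gripper": 0, "delta_pos": [0.05, 0, 0], "dr": [0, 0, 0]},
    {"gripper": 0, "delta_pos": [0.05, 0, 0], "dr": [0, 0, 0]},
    {"gripper": 0, "delta_pos": [0, 0, 0], "dr": [0, 0, 0]},
    {"gripper": 0, "delta_pos": [0, 0, 0], "dr": [0, 0, 0]},
    {"gripper": 0, "delta_pos": [0, 0, 0], "dr": [0, 0, 0]}
  ]
}}

```text
t: 12.12
ee_pos: [565.7, 20.3, 84.8]
orientation: [0.302, 1.549, -0.302]
ft_force: [-1.5, -0.3, 0.5]
width: 25.2
```

Contact made (−3.2 → +0.5 N). Open slowly and retreat upward.

Call:
{"fn": "apply_moves", "kwargs": {
  "increments": [
    {"gripper": 35, "delta_pos": [0, 0, 0], "dr": [0, 0, 0]},
    {"gripper": 40, "delta_pos": [0, 0, 0], "dr": [0, 0, 0]},
    {"gripper": 60, "delta_pos": [0, 0, 0], "dr": [0, 0, 0]},
    {"gripper": 80, "delta_pos": [0, 0, 0], "dr": [0, 0, 0]},
    {"gripper": 100, "delta_pos": [0, 0, 0], "dr": [0, 0, 0]}
  ]
}}

```text
t: 12.53
ee_pos: [565.7, 20.4, 84.6]
orientation: [0.302, 1.549, -0.302]
ft_force: [-0.1, -0.8, 0.1]
width: 51.4
```

Call:
{"fn": "apply_moves", "kwargs": {
  "increments": [
    {"gripper": 100, "delta_pos": [0, 0, 0], "dr": [0, 0, 0]},
    {"gripper": 100, "delta_pos": [0, 0, 0], "dr": [0, 0, 0]},
    {"gripper": 100, "delta_pos": [0, 0, 0], "dr": [0, 0, 0]},
    {"gripper": 100, "delta_pos": [0, 0, 0], "dr": [0, 0, 0]},
    {"gripper": 100, "delta_pos": [0, 0, 0], "dr": [0, 0, 0]}
  ]
}}

```text
t: 12.95
ee_pos: [565.6, 20.4, 84.6]
orientation: [0.302, 1.55, -0.302]
ft_force: [0.5, 0.4, -0.1]
width: 84.9
```

Call:
{"fn": "apply_moves", "kwargs": {
  "increments": [
    {"gripper": 100, "delta_pos": [-1, 0, 0], "dr": [0, 0, 0]},
    {"gripper": 100, "delta_pos": [-2, 0, 0], "dr": [0, 0, 0]},
    {"gripper": 100, "delta_pos": [-3, 0, 0], "dr": [0, 0, 0]},
    {"gripper": 100, "delta_pos": [-3, 0, 0], "dr": [0, 0, 0]},
    {"gripper": 100, "delta_pos": [-3, 0, 0], "dr": [0, 0, 0]}
  ]
}}

```text
t: 13.37
ee_pos: [565.3, 20.4, 206.4]
orientation: [0.302, 1.55, -0.302]
ft_force: [0.5, 0.0, -0.6]
width: 87.9
```

Call:
{"fn": "apply_moves", "kwargs": {
  "increments": [
    {"gripper": 100, "delta_pos": [-2, 0, 0], "dr": [0, 0, 0]},
    {"gripper": 100, "delta_pos": [-1, 0, 0], "dr": [0, 0, 0]},
    {"gripper": 100, "delta_pos": [0, 0, 0], "dr": [0, 0, 0]},
    {"gripper": 100, "delta_pos": [0, 0, 0], "dr": [0, 0, 0]},
    {"gripper": 100, "delta_pos": [0, 0, 0], "dr": [0, 0, 0]}
  ]
}}

```text
t: 13.78
ee_pos: [564.6, 20.3, 233.1]
orientation: [0.302, 1.552, -0.302]
ft_force: [-0.5, -0.8, 1.1]
width: 87.9
```

Run:
```python
from h import *
s,Ws,_=cam('scene'); w,Ww,_=cam('wrist'); save('5.png',cv2.resize(np.vstack([s,w]),(400,600)))
for n,x,y,lo,hi in(('low',535,-226.5,95,150),('tall',555,209.5,150,185)):
    d=Ws[...,:2]-[x,y]; m=(np.hypot(d[...,0],d[...,1])<12)&(Ws[...,2]>lo)&(Ws[...,2]<hi);print(n,m.sum(),np.median(Ws[m][:,2]) if m.any() else None)
for lo,hi in((112,128),(38,50)):
    m=(Ww[...,2]>lo)&(Ww[...,2]<hi)&(np.hypot(Ww[...,0]-566,Ww[...,1]-20)<40)
    q=Ww[m].astype(np.float32); print(len(q),q.mean(0),cv2.minEnclosingCircle(q[:,:2].copy())) if len(q) else 0
go(566,20,245)
```

```text
low 118 105.39775981110878
tall 53 174.78154414866455
398 [566.4726    20.91227  118.695076] ((567.3829345703125, 20.581933975219727), 12.90534782409668)
718 [560.4241    23.34726   44.162617] ((567.4666137695312, 20.603649139404297), 27.839710235595703)
t 13.88 p [564.5  20.4 232.9] tool delta cm [-1.21  0.02  0.14] w 88.1 F [ 0.4  0.6 -0.7]
```

View pics/5.png

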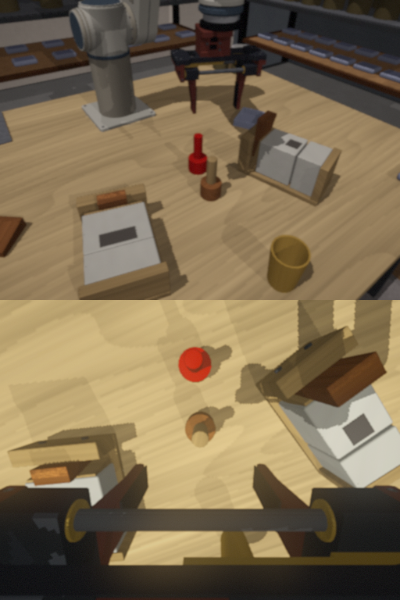

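The tamper stands upright at px (211,185) in the scene half, both wedges are as wanted, and the gripper is clear.

```bash
python3 -c "
from workcell import ctrl
print(ctrl.close_job())"
```

```text
the job is handed in; nothing more can be done
None
```

The job is done and handed in. I gripped the wooden tamper by its handle, pressed the low mould's wedge down to its hard stop, and stood the tamper back upright on the bench where it had been. It took about 14 s of the 51 s allowed.

My last checks, with none failing and nothing that disagreed beyond the camera error:
- **Low wedge:** its top measured 105.4 mm in the scene camera after the job. The top camera read 103.5 mm just after the pressing; the stop is 105 mm. At the stop the wedge did not move when the wrist force rose from 15 to 19 N.
- **Tall wedge:** its top read 174.8 mm at the end. It read 172.9 mm from the top camera at the start and 174.5 mm from the scene camera after the pressing. The difference is within the cameras' calibration error, and the robot never touched it.
- **Tamper:** its handle top (118.7 mm high) and its head are centred within 0.1 mm of each other, so it stands upright.
- **Gripper:** it is open and clear of everything, at a TCP height of 233 mm.

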